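# Shift the bench gearbox into the green gear

## Task

Push the gear lever of the small bench gearbox through its gate with the fingertips until it stands fully home in the corner slot marked by the green disc, and leave it there. Push gently, from the side, and never take the knob or stem between the fingers; do not put the lever into one of the other marked slots on the way, and leave the things round the gearbox where they are.

Things in the scene. Friction and masses are not known exactly. Their poses are not given: they have to be found in the camera images.
- gearbox: Grey gearbox fixed to the bench; top plate 136 mm (its x) by 150 mm (its y), its top 72 mm above the bench. A dark motor, lower than the plate, on its +x side reaches to 111 mm from the origin; a shaft stub on its -y side to 104 mm. Origin: centre of its underside, on the bench; x points to the motor, y to the left of that, z up.
- gate_centre (a point): Centre of the gate cut in the top plate, at plate top; axes as the gearbox's. Three legs along x (y = -20, 0, +20 mm; 12 mm wide; ends at x = +-23 mm) are joined by one cross slot along y at x = 0 (14 mm wide, to y = +-26 mm). The 8 mm stem changes legs only through the cross slot. The lever starts anywhere in the middle leg, whose ends are unmarked.
- lever_knob (a point): Centre of the black ball knob (30 mm across) on the lever, 125 mm from the lever's pivot, which is 20 mm above the bench under the gate's centre: 145 mm above the bench when upright, 131 mm in a corner slot, there 38 mm along x and 44 mm along y from the gate's centre. Stem 8 mm thick, collar 13 mm just under the ball. Stays where left by friction; about 2 N at the knob moves it; no spring.
- lever_stem (a point): Point on the middle of the lever's 8 mm stem, 35 mm below the knob's centre along the lever.
- lever_side (a joint): Sideways tilt of the lever, rad: 0 in the middle leg, +0.38 in the left (+y of the gearbox) leg, -0.38 in the right leg; stops at 0.385. The knob's y in the gearbox frame is 125 mm x sin(lever_side) x cos(lever_depth).
- lever_depth (a joint): Tilt of the lever along the legs, rad: 0 in the cross slot, +0.306 home in the slots toward the motor (+x of the gearbox), -0.306 home in those on the opposite side; stops at 0.31 either way. Sideways moves between legs need this within about 0.06 of 0. The knob's x in the gearbox frame is 125 mm x sin(lever_depth).
- green_disc: Green disc, 24 mm across and 2 mm thick, fixed on the gate plate past the end of the corner slot that is wanted; which of the four corners it marks changes. Origin: centre of its underside, on the plate. The knob's centre is straight above it when the lever is fully home in that slot.
- red_disc: Red disc, same size as the green one, marking another corner slot in the same way; not wanted.
- yellow_disc: Yellow disc, same size as the green one, marking another corner slot in the same way; not wanted.
- blue_disc: Blue disc, same size as the green one, marking another corner slot in the same way; not wanted.
- tape_roll: Bystander, loose on the bench: roll of kraft tape lying flat, 90 mm across, 24 mm high. Origin: centre of its underside. To be left alone.
- flux_bottle: Bystander, loose on the bench: white dispensing bottle with a red needle cap, 44 mm across, 140 mm high. Origin: centre of its underside. To be left alone.
- white_cup: Bystander, loose on the bench: ribbed white cup, 76 mm across, 44 mm high. Origin: centre of its underside. To be left alone.
- lens_cap: Bystander, loose on the bench: black round lens cap, 22 mm across, 10 mm high. Origin: centre of its underside. To be left alone.
- camera_back_a: Bystander, loose on the bench: white camera back shell with circuit boards and wires, 98x79x45 mm. Origin: centre of its underside. To be left alone.
- grey_tray: Bystander, loose on the bench: shallow grey plastic tray with pins, 58x86x16 mm. Origin: centre of its underside. To be left alone.

How it is judged:
By the outcome, as a careful person would: the job done as asked, in the order asked, and still so for the second after the job is handed in, with the robot touching nothing.
It also fails if it takes over 69 s, if anything falls off the work surface, if the arm or the gripper's body presses on something with over 40 N, if the wrist force passes 120 N, or if a joint passes its speed limit or range.

## Robot

A 6-joint arm with a two-finger parallel gripper is mounted at the origin on a cart in front of the work surface, level with it; the furniture and walls round the work are solid. World frame = base frame: x ahead of the robot, y to its left, z up, the work surface at z = 0. Lengths are in mm, angles in rad, forces in N, time in s.
With the tool pointing down it reaches from about 375 to 925 mm from the base axis. Payload 5.7 kg.
Tool frame: the origin (TCP) lies at the very end of the fingers, on their centre line; the grasp point (between the pads) lies 19 mm behind it; x points along the fingers, z is the direction in which the jaws open and shut, and the axes are right-handed (so a half turn about x gives the same grasp; the last joint's range is limited). The gripper opens to 88 mm and grips with 3 to 60 N. Pads are 20 mm wide; open, the fingers measure 115 mm over their backs; the gripper's body (75 mm by 178 mm) begins 61 mm behind the grasp point.
Start: joints at [-1.42, 0.359, 1.51, -0, 1.272, -0.115], TCP at [157.594, -578.901, 222.623] pointing down, gripper open.
Joint ranges: [-2.97, 2.97], [-1.01, 2.36], [0.21, 2.38], [-0.96, 4.11], [0.2, 2.71], [-2.98, 2.98]. Speed limits (rad/s): [2.39, 2.39, 3.14, 3.14, 3.14, 3.14].

## Interface

Orientations are given as a unit quaternion [x, y, z, w].
In Python, from cell import ctrl gives the robot as it stands.
- The arm moves only by the shell command python3 -m pendant 'ROWS'. ROWS is JSON, a list of rows, each a list of 3 entries, a list of its own where there are three numbers: the shift along the tool's x, y, z in m, then the turn, a rotation vector about the tool's x, y, z in rad, then the finger opening in m, from 0 to 0.0878. A call has 1 to 10 rows; each row is the pose to reach, as a shift and turn from the pose commanded when the call began, along the tool's axes at that moment; what a row does not reach only later rows make up. A row lasts 1/10 s, in which the tool goes at most 50 mm and 8.59 degrees, less where a joint would pass 70% of its speed; a pose out of reach is approached as far as the arm can. A call with a gripper value outside its range is refused whole. The fingers move at their own pace and stop on an object; the grip force is fixed at half the most. Time passes only in rows, so rows that repeat a pose let the fingers close. It gives the time, the measured TCP pose, the force and the opening at its end, in the units of the state.
- ctrl.get_state(): the state, without advancing time (a new reading comes with each control period).
- ctrl.get_image(name): name is "scene" or "top" or "wrist"; returns the picture (400x640x3 uint8, red, green, blue); there is no depth.
- ctrl.camera_model(name): a dict with "camera_matrix" (3x3 intrinsics, pixels), "R" (3x3) and "t" (3): a world point X has camera coordinates R X + t. Camera axes: x right, y down, z forward; pixel columns grow to the right and rows downward; lengths in mm; the calibration is good to about 2 mm. The wrist camera is an equidistant fisheye: a pixel r from the principal point sees the ray r / f radians off the axis. A picture is of the moment at which its call begins: read the wrist's pose just before it. camera_model takes no time and is no camera call; for the wrist camera it gives the pose at the moment of the call.
- ctrl.job_done(): hands the job in, once; it reports no verdict.
The state is a dict: "time": time; "qpos": joint angles; "qd": joint speeds; "joint_torque": joint torques, N m; "position": TCP position; "tcp_rot": TCP orientation; "wrist_force": force on the tool from outside, world axes, zero at the start; "torque": the same for the moment, N m; "gripper_width": finger opening in mm.
Only numpy, scipy, OpenCV 4.12 (cv2) and the standard library are available. Lean on these libraries where they do the work, as an engineer would, in place of code of your own. Each camera call takes 0.05 s, during which the arm holds its last target.

## Working session

There is one attempt and no reset: what is moved stays moved. The work goes in short steps, Python scripts to look and compute and a shell command to move; the robot and the scene stay as the last step left them, time stands still between calls to the robot, and variables do not carry over. Pictures are saved under pics/ and viewed, and the job is handed in when it is done.

```bash
mkdir -p pics; ls; python3 - <<'E'
from cell import ctrl
import cv2, numpy as np
s=ctrl.get_state(); print({k:np.round(v,3).tolist() for k,v in s.items()})
for n in ["scene","top"]:
    im=ctrl.get_image(n); cv2.imwrite(f"pics/{n}0.png",im[:,:,::-1])
    m=ctrl.camera_model(n); print(n,{k:np.round(v,3).tolist() for k,v in m.items()})
E
```

```text
pics
{'time': 0.0, 'qpos': [-1.42, 0.36, 1.511, -0.0, 1.272, -0.115], 'qd': [-0.002, 0.001, -0.001, -0.001, 0.002, 0.0], 'joint_torque': [-0.002, -51.54, -27.072, 0.067, 0.035, -0.0], 'position': [157.499, -578.254, 221.813], 'tcp_rot': [0.43, 0.562, -0.429, 0.561], 'wrist_force': [0.528, 0.047, -0.273], 'torque': [0.048, 0.017, 0.031], 'gripper_width': 87.813}
scene {'camera_matrix': [[407.901, 0.0, 314.956], [0.0, 407.901, 200.071], [0.0, 0.0, 1.0]], 'R': [[0.906, -0.423, -0.009], [-0.226, -0.467, -0.855], [0.357, 0.777, -0.519]], 't': [-526.907, 99.288, 1200.155]}
top {'camera_matrix': [[512.825, 0.0, 318.824], [0.0, 512.825, 197.959], [0.0, 0.0, 1.0]], 'R': [[0.011, -1.0, -0.016], [-0.985, -0.009, -0.171], [0.171, 0.017, -0.985]], 't': [-206.879, 517.707, 1382.616]}
```

View pics/scene0.png

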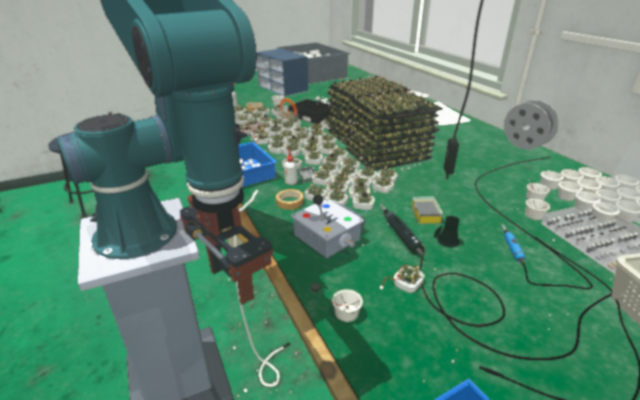

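View pics/top0.png

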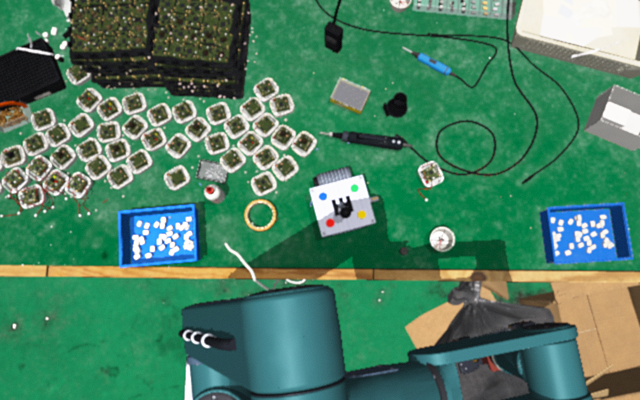

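The top view shows the gearbox near (343,205). The motor is on its far side (335,175), the shaft stub on the right (375,200), and the discs are blue (323,197), green (354,188), red (330,223) and yellow (361,214). Next I'll zoom in and measure.

```bash
cat > h.py <<'E'
import numpy as np, cv2
from cell import ctrl
def px_ray(n,uv,m=None):
    m=m or ctrl.camera_model(n); K=np.array(m["camera_matrix"]);R=np.array(m["R"]);t=np.array(m["t"])
    x=(uv[0]-K[0,2])/K[0,0]; y=(uv[1]-K[1,2])/K[1,1]
    if n=="wrist":
        r=np.hypot(x,y); s=np.sin(r)/max(r,1e-9); d=np.array([x*s,y*s,np.cos(r)])
    else: d=np.array([x,y,1.])
    return -R.T@t, R.T@d
def onplane(n,uv,z,m=None):
    o,d=px_ray(n,uv,m); return o+d*(z-o[2])/d[2]
def tri(n1,u1,n2,u2):
    o1,d1=px_ray(n1,u1);o2,d2=px_ray(n2,u2)
    A=np.stack([d1,-d2],1); s=np.linalg.lstsq(A,o2-o1,rcond=None)[0]
    a=o1+d1*s[0];b=o2+d2*s[1]; return (a+b)/2,np.linalg.norm(a-b)
HS={"green":(50,75),"red":(0,8),"yellow":(18,32),"blue":(105,130)}
def discs(im,roi):
    x0,y0,x1,y1=roi; hsv=cv2.cvtColor(im,cv2.COLOR_RGB2HSV)[y0:y1,x0:x1]; out={}
    for k,(a,b) in HS.items():
        m=cv2.inRange(hsv,(a,120,90),(b,255,255))
        n,l,st,c=cv2.connectedComponentsWithStats(m)
        if n>1:
            i=1+np.argmax(st[1:,4]); out[k]=((c[i]+[x0,y0]).round(2),int(st[i,4]))
    return out
E
python3 - <<'E'
from h import *
t=cv2.imread("pics/top0.png"); s=cv2.imread("pics/scene0.png")
a=cv2.resize(t[160:250,290:400],None,fx=6,fy=6,interpolation=cv2.INTER_CUBIC); cv2.imwrite("pics/topz.png",a)
a=cv2.resize(s[180:270,270:390],None,fx=6,fy=6,interpolation=cv2.INTER_CUBIC); cv2.imwrite("pics/scenez.png",a)
for n,im,roi in(("top",t,(311,177,374,236)),("scene",s,(292,196,365,245))):
    for k,(c,ar) in discs(im[:,:,::-1].copy(),roi).items(): print(n,k,c,ar,onplane(n,c,74).round(1))
E
```

```text
top green [354.05 187.92] 38 [ 543.  -297.9   74. ]
top red [330.  222.5] 36 [ 447.5 -233.1   74. ]
top yellow [361.43 214.33] 49 [ 470.5 -317.8   74. ]
top blue [322.5 196. ] 42 [ 519.9 -212.1   74. ]
scene green [301.9  206.23] 39 [ 455.6 -181.8   74. ]
scene red [306. 215.] 17 [ 447.5 -229.2   74. ]
scene yellow [296.3 203.7] 40 [ 446.3 -161.8   74. ]
scene blue [325.6 205.8] 15 [ 518.5 -209.6   74. ]
```

View pics/topz.png

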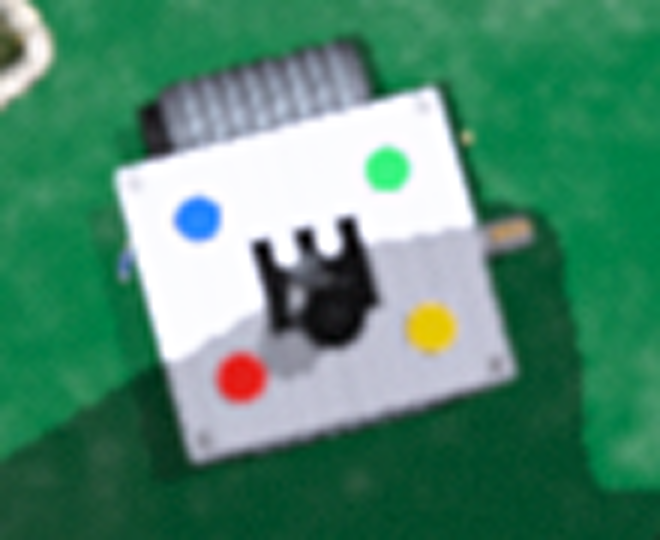

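View pics/scenez.png

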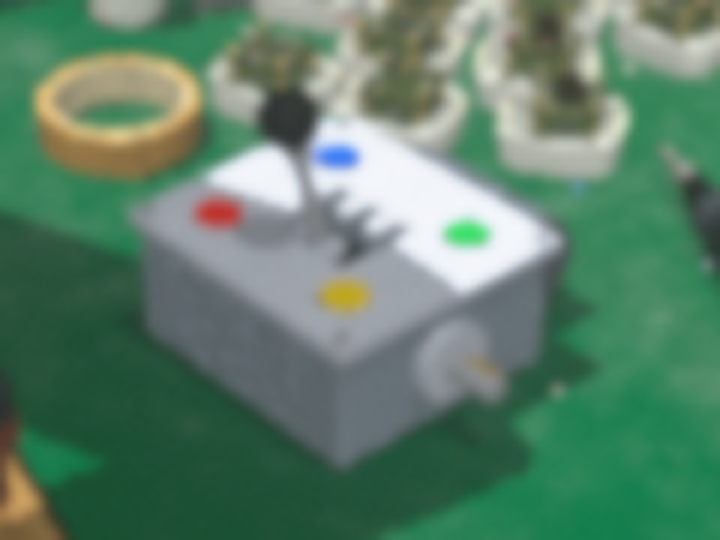

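The zoomed view agrees: green is the motor-side right corner (+x, -y). The lever leans toward -x in the middle leg. Now the gearbox frame and the knob position.

```bash
cat >> h.py <<'E'
C=np.array([495.2,-265.2]); YAW=np.deg2rad(15.4)
def g2w(p): c,s=np.cos(YAW),np.sin(YAW); return C+np.array([[c,-s],[s,c]])@np.asarray(p,float)[:2]
def w2g(p): c,s=np.cos(YAW),np.sin(YAW); return np.array([[c,s],[-s,c]])@(np.asarray(p,float)[:2]-C)
from scipy.spatial.transform import Rotation as Ro
def tool(gx=None,gy=None,z=None,yaw_world=None):
    """shift in current tool axes (mm) to go to gearbox xy & z; prints turn to make tool z along gearbox y"""
    s=ctrl.get_state(); R=Ro.from_quat(s["tcp_rot"]).as_matrix(); p=np.array(s["position"])
    g=w2g(p); print("t",round(s["time"],2),"TCP gear xy",g.round(1),"z",p[2].round(1),"F gear",np.append(w2g(np.array(s["wrist_force"])[:2]+C),s["wrist_force"][2]).round(2),"w",round(s["gripper_width"],1))
    print("R world\n",R.round(3))
    if gx is not None:
        w=np.append(g2w([gx,gy]),z); print("shift tool",(R.T@(w-p)).round(1))
    c,sn=np.cos(YAW),np.sin(YAW)
    for sg in (1,-1):
        zz=sg*np.array([-sn,c,0]); xx=np.array([0,0,-1.]); T=np.stack([xx,np.cross(zz,xx),zz],1)
        print("turn",sg,Ro.from_matrix(R.T@T).as_rotvec().round(3))
E
python3 - <<'E'
from h import *
for u,v in (((345.4,212),(318.1,199.6)),):
    p,e=tri("top",u,"scene",v); print(p.round(1),e.round(1),w2g(p).round(1))
for z in (140,145): print(w2g(onplane("top",(345.4,212),z)).round(1),w2g(onplane("scene",(318.1,199.6),z)).round(1))
print([ (k,w2g(p).round(1)) for k,p in dict(g=(543,-297.9),r=(447.5,-233.1),y=(470.5,-317.8),b=(519.9,-212.1)).items()])
print("scene green proj check", onplane("scene",(270+467/6,180+234/6),74).round(1),onplane("scene",(270+345/6,180+296/6),74).round(1))
tool(-75,0,222)
E
```

```text
[ 465.8 -271.9  143. ] 1.2 [-30.1   1.4]
[-29.2   0.8] [-27.4   5.3]
[-29.9   1.2] [-32.8  -0.9]
[('g', array([ 37.4, -44.2])), ('r', array([-37.5,  43.6])), ('y', array([-37.8, -44.2])), ('b', array([37.9, 44.6]))]
scene green proj check [ 543.3 -297.8   74. ] [ 470.9 -317.4   74. ]
t 0.1 TCP gear xy [-408.7 -212.2] z 221.9 F gear [ 0.04  0.63 -0.51] w 87.9
R world
 [[-0.     0.965  0.263]
 [ 0.002  0.263 -0.965]
 [-1.     0.    -0.002]]
shift tool [ 3.000e-01  3.331e+02 -2.132e+02]
turn 1 [ 3.139e+00 -0.000e+00  3.000e-03]
turn -1 [-0.003 -0.002 -0.   ]
```

The tool is already aligned with the gearbox: tool y is gear +x, tool z is gear -y. The knob is at gear (-30, 1). I'll close the fingers, move over to behind the knob at height, then look.

```bash
python3 -m pendant '[[[0,0.033,-0.021],[0,0,0],0],[[0,0.066,-0.042],[0,0,0],0],[[0,0.1,-0.064],[0,0,0],0],[[0,0.133,-0.085],[0,0,0],0],[[0,0.166,-0.106],[0,0,0],0],[[0,0.2,-0.128],[0,0,0],0],[[0,0.233,-0.149],[0,0,0],0],[[0,0.266,-0.17],[0,0,0],0],[[0,0.3,-0.192],[0,0,0],0],[[0,0.333,-0.213],[0,0,0],0]]'
python3 -m pendant '[[[0,0,0],[0,0,0],0],[[0,0,0],[0,0,0],0],[[0,0,0],[0,0,0],0]]'
python3 - <<'E'
from h import *
tool(-75,0,118)
for n in ("scene","wrist","top"):
    im=ctrl.get_image(n)[:,:,::-1]; 
    if n=="top": im=cv2.resize(im[140:270,260:420],None,fx=4.5,fy=4.5,interpolation=cv2.INTER_CUBIC)
    if n=="scene": im=cv2.resize(im[130:270,240:400],None,fx=4.2,fy=4.2,interpolation=cv2.INTER_CUBIC)
    cv2.imwrite(f"pics/{n}1.png",im)
E
```

```text
time: 1.1
position: [423.6, -284.3, 222.4]
tcp_rot: [0.429, 0.562, -0.429, 0.562]
wrist_force: [-0.2, -1.3, 1.0]
gripper_width: 11.5
time: 1.4
position: [422.3, -286.4, 222.4]
tcp_rot: [0.429, 0.562, -0.43, 0.562]
wrist_force: [-0.2, -0.2, 1.4]
gripper_width: 0.6
t 1.4 TCP gear xy [-75.9  -1.1] z 222.4 F gear [-0.26 -0.13  1.41] w 0.6
R world
 [[-0.001  0.965  0.262]
 [ 0.     0.262 -0.965]
 [-1.    -0.001 -0.   ]]
shift tool [104.4   1.   -1.1]
turn 1 [3.138e+00 1.000e-03 0.000e+00]
turn -1 [-0.003 -0.     0.001]
```

View pics/scene1.png

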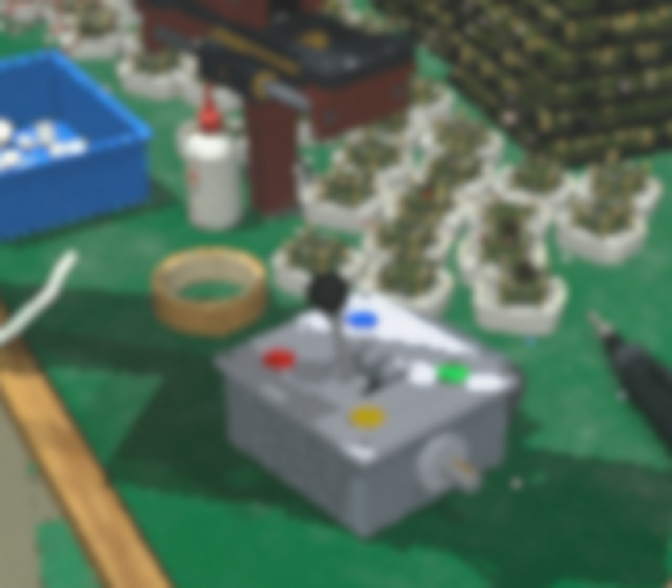

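View pics/wrist1.png

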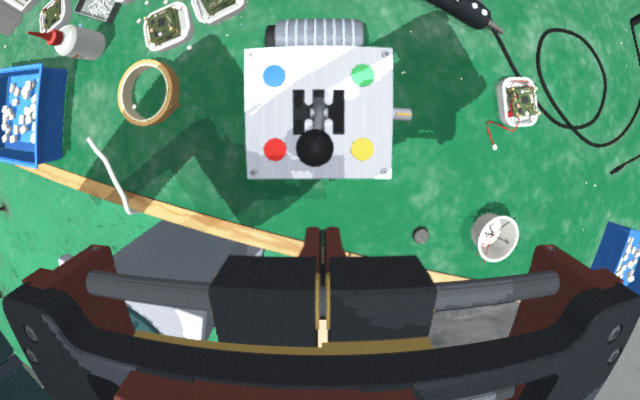

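View pics/top1.png

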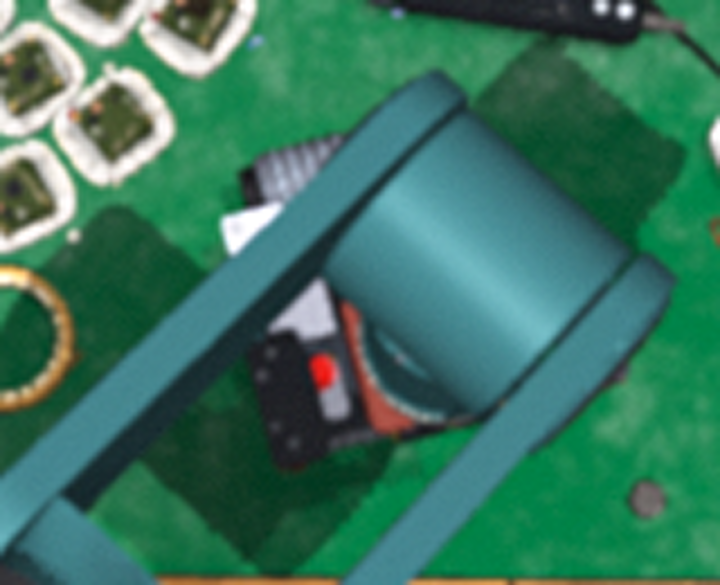

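The wrist view shows the black knob at (315,148) with the middle leg above it and green at (362,75). The closed fingertips at (322,240) are behind the knob. Descending now.

```bash
python3 -m pendant '[[[0.026,0,0],[0,0,0],0],[[0.052,0,-0.001],[0,0,0],0],[[0.078,0,-0.001],[0,0,0],0],[[0.104,0,-0.001],[0,0,0],0],[[0.104,0,-0.001],[0,0,0],0],[[0.104,0,-0.001],[0,0,0],0]]'
python3 - <<'E'
from h import *
tool(-60,0,118)
im=ctrl.get_image("wrist")[:,:,::-1];cv2.imwrite("pics/wrist2.png",im)
im=cv2.resize(ctrl.get_image("scene")[130:270,240:400,::-1],None,fx=4.2,fy=4.2,interpolation=cv2.INTER_CUBIC);cv2.imwrite("pics/scene2.png",im)
E
```

```text
time: 2.15
position: [422.2, -285.4, 118.8]
tcp_rot: [0.43, 0.562, -0.43, 0.561]
wrist_force: [0.1, -0.9, 0.5]
gripper_width: 0.3
t 2.15 TCP gear xy [-75.7  -0.1] z 118.8 F gear [-0.16 -0.94  0.55] w 0.3
R world
 [[-0.001  0.965  0.262]
 [ 0.001  0.262 -0.965]
 [-1.    -0.001 -0.001]]
shift tool [ 0.7 15.7 -0.1]
turn 1 [3.137e+00 1.000e-03 2.000e-03]
turn -1 [-0.004 -0.001  0.001]
```

View pics/wrist2.png

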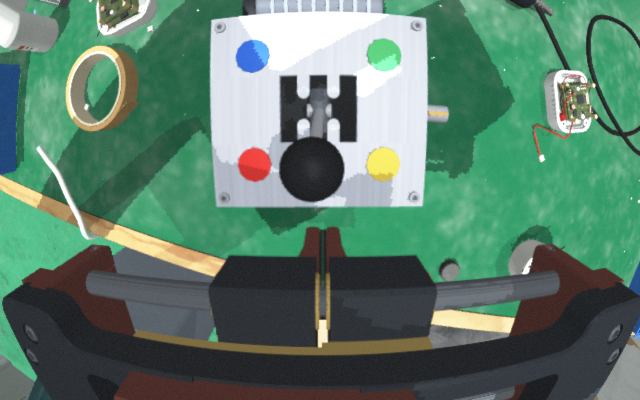

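View pics/scene2.png

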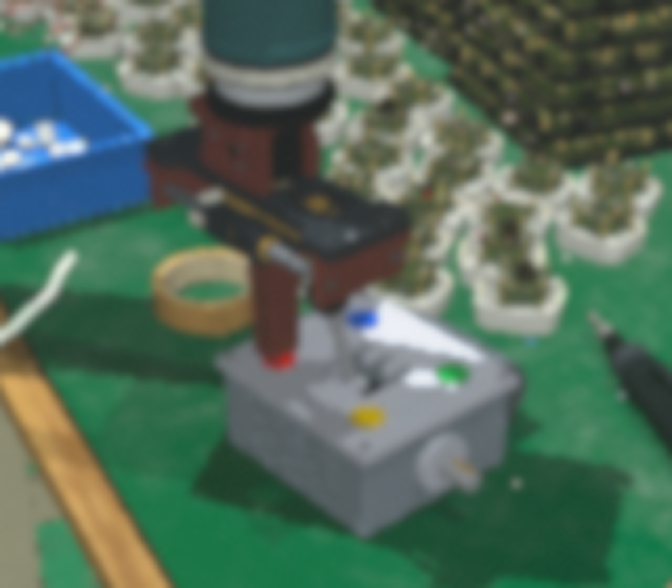

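The fingertips are behind the knob and clear of it. The wrist view shows the knob at (312,170) and green at (384,54). I'll add a wrist-camera knob measurement, then approach.

```bash
cat >> h.py <<'E'
def knob(save=None):
    m=ctrl.camera_model("wrist"); im=ctrl.get_image("wrist")
    v=im.max(2); b=((v<60)*255).astype(np.uint8); b[245:]=0
    b=cv2.morphologyEx(b,cv2.MORPH_OPEN,cv2.getStructuringElement(cv2.MORPH_ELLIPSE,(35,35)))
    if save: cv2.imwrite(save,im[:,:,::-1])
    cs,_=cv2.findContours(b,cv2.RETR_EXTERNAL,cv2.CHAIN_APPROX_NONE)
    cs=[c for c in cs if 150<c[:,0,0].mean()<520]
    if not cs: print("no knob"); return
    c=max(cs,key=cv2.contourArea); (u,w),r=cv2.minEnclosingCircle(c)
    z=143.
    for _ in range(4):
        p=onplane("wrist",(u,w),z,m); g=w2g(p); z=20+np.sqrt(max(125**2-g@g,1))
    print("knob px",round(u,1),round(w,1),"r",round(r,1),"gear",g.round(1),"z",round(z,1),"depth",np.arcsin(g[0]/125).round(3),"side",np.arcsin(g[1]/125/np.sqrt(1-(g[0]/125)**2)).round(3))
    d=discs(im,(150,0,480,245))
    print({k:(c.round(0).tolist(),w2g(onplane("wrist",c,74,m)).round(1).tolist()) for k,(c,a) in d.items()})
E
python3 - <<'E'
from h import *
knob()
E
python3 -m pendant '[[[0,0.004,0],[0,0,0],0],[[0,0.008,0],[0,0,0],0],[[0,0.012,0],[0,0,0],0],[[0,0.016,0],[0,0,0],0],[[0,0.016,0],[0,0,0],0]]'
python3 - <<'E'
from h import *
tool(); knob()
E
```

```text
no knob
time: 2.8
position: [438.9, -280.6, 118.7]
tcp_rot: [0.429, 0.562, -0.429, 0.562]
wrist_force: [-0.2, -0.4, 0.4]
gripper_width: 0.9
t 2.8 TCP gear xy [-58.4   0.1] z 118.7 F gear [-0.32 -0.32  0.4 ] w 0.9
R world
 [[ 0.     0.965  0.263]
 [-0.     0.263 -0.965]
 [-1.     0.     0.   ]]
turn 1 [ 3.139e+00 -1.000e-03 -0.000e+00]
turn -1 [-0.002  0.    -0.   ]
no knob
```

```bash
python3 - <<'E'
from h import *
im=cv2.imread("pics/wrist2.png")
print(im.max(2)[140:204:8,276:350:8])
E
```

```text
[[204  42  47  35  35  33  35 239  78  48]
 [201 200  35  37  45  44  40  34 242 243]
 [201  36  41  37  42  41  43  35  46 241]
 [202  32  35  42  54  53  46  41  37 243]
 [218  35  37  42  54  51  47  41  36 241]
 [203  32  38  44  43  39  45  37  37 198]
 [201 184  37  40  35  40  39  37 199 198]
 [203 198 173  36  40  37  37 202 225 198]]
```

```bash
python3 - <<'E'
from h import *
im=ctrl.get_image("wrist"); cv2.imwrite("pics/wrist3.png",im[:,:,::-1])
v=im.max(2); b=((v<60)*255).astype(np.uint8); b[245:]=0
for k in (9,21,35):
    o=cv2.morphologyEx(b,cv2.MORPH_OPEN,cv2.getStructuringElement(cv2.MORPH_ELLIPSE,(k,k))); print(k,(o>0).sum(),cv2.connectedComponentsWithStats(o)[2:])
E
```

```text
9 5283 (array([[     0,      0,    640,    400, 250717],
       [   493,      0,     41,     23,    509],
       [   283,    101,     13,     24,    255],
       [   333,    101,     23,     64,   1068],
       [   283,    133,     16,     33,    427],
       [   282,    174,     62,     64,   3024]], dtype=int32), array([[319.15232314, 200.27513491],
       [515.25540275,   9.58349705],
       [289.55294118, 111.93333333],
       [346.45224719, 132.75749064],
       [289.76814988, 149.14285714],
       [312.58068783, 205.26752646]]))
21 3496 (array([[     0,      0,    640,    400, 252504],
       [   333,    120,     23,     27,    483],
       [   282,    174,     62,     63,   3013]], dtype=int32), array([[319.53511232, 199.55910797],
       [344.4389234 , 133.        ],
       [312.55957517, 205.20677066]]))
35 0 (array([[     0,      0,    640,    400, 256000]], dtype=int32), array([[319.5, 199.5]]))
```

View pics/wrist3.png

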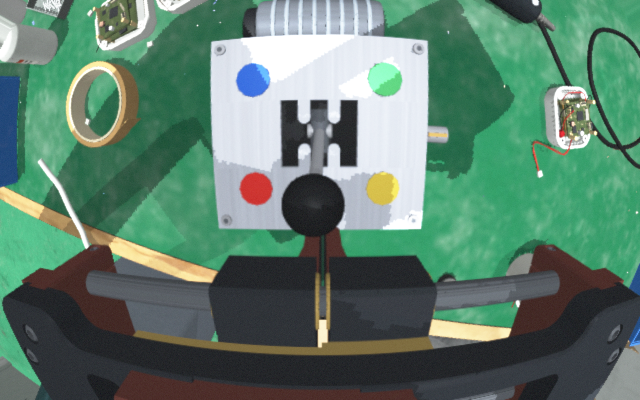

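The knob is at (313,205), with the fingertips now just behind it and close to contact. I'll close the bright speck before the opening.

```bash
sed -i 's/(35,35)/(27,27)/; s/b\[245:\]=0/b[245:]=0; b=cv2.morphologyEx(b,cv2.MORPH_CLOSE,np.ones((5,5),np.uint8))/' h.py
python3 - <<'E'
from h import *
knob()
E
python3 -m pendant '[[[0,0.002,0],[0,0,0],0],[[0,0.004,0],[0,0,0],0],[[0,0.006,0],[0,0,0],0],[[0,0.008,0],[0,0,0],0],[[0,0.008,0],[0,0,0],0]]'
python3 - <<'E'
from h import *
tool(); knob()
E
```

```text
knob px 312.7 205.3 r 31.7 gear [-28.    4.4] z 141.7 depth -0.226 side 0.036
{'green': ([441.0, 144.0], [-3.3, -83.2]), 'red': ([256.0, 188.0], [-34.7, 46.2]), 'yellow': ([382.0, 188.0], [-34.7, -41.8]), 'blue': ([251.0, 80.0], [39.7, 47.2])}
time: 3.45
position: [445.8, -278.6, 118.6]
tcp_rot: [0.429, 0.562, -0.429, 0.562]
wrist_force: [-2.7, -0.3, 1.7]
gripper_width: 0.6
t 3.45 TCP gear xy [-51.2   0.2] z 118.6 F gear [-2.67  0.45  1.68] w 0.6
R world
 [[-0.     0.965  0.263]
 [ 0.     0.263 -0.965]
 [-1.    -0.    -0.   ]]
turn 1 [3.139e+00 1.000e-03 0.000e+00]
turn -1 [-0.003 -0.     0.   ]
knob px 312.9 214.9 r 31.2 gear [-24.7   4.2] z 142.5 depth -0.199 side 0.034
{'green': ([447.0, 138.0], [9.5, -88.1]), 'red': ([256.0, 199.0], [-34.7, 46.3]), 'yellow': ([382.0, 199.0], [-34.8, -41.8]), 'blue': ([252.0, 91.0], [40.0, 46.7])}
```

Contact made at about 2.7 N. The wrist camera reads the discs about +2.6 mm in x and +2.4 mm in y, so I'll take the knob relative to the discs: (-27, 1.7). Pushing along the middle leg toward the cross slot.

```bash
python3 - <<'E'
s=open('h.py').read()
s=s.replace('''    d=discs(im''','''    d0=None
    d=discs(im''').replace("(50,75)","(60,76)").replace("(a,120,90)","(a,90,90)")
s+='''    nom=dict(green=(38,-44),red=(-38,44),yellow=(-38,-44),blue=(38,44))
    off=[w2g(onplane("wrist",c,74,m))-nom[k] for k,(c,a) in d.items()]; off=[o for o in off if np.hypot(*o)<9]
    if off: o=np.mean(off,0); print("disc bias",o.round(1),"n",len(off),"knob corrected",(g-o).round(1))
'''
open('h.py','w').write(s)
E
python3 -m pendant '[[[0,0.003,0],[0,0,0],0],[[0,0.006,0],[0,0,0],0],[[0,0.009,0],[0,0,0],0],[[0,0.012,0],[0,0,0],0],[[0,0.015,0],[0,0,0],0],[[0,0.018,0],[0,0,0],0],[[0,0.02,0],[0,0,0],0],[[0,0.02,0],[0,0,0],0]]'
python3 - <<'E'
from h import *
tool(); knob("pics/wrist4.png")
E
```

```text
time: 4.3
position: [465.6, -273.3, 118.7]
tcp_rot: [0.429, 0.562, -0.429, 0.562]
wrist_force: [-0.9, -0.1, 1.2]
gripper_width: 0.4
t 4.3 TCP gear xy [-30.7   0.1] z 118.7 F gear [-0.9   0.16  1.18] w 0.4
R world
 [[ 0.     0.965  0.263]
 [ 0.     0.263 -0.965]
 [-1.     0.     0.   ]]
turn 1 [ 3.139e+00 -1.000e-03 -0.000e+00]
turn -1 [-0.003  0.    -0.   ]
knob px 310.0 204.5 r 43.0 gear [1.5 5.2] z 144.9 depth 0.012 side 0.042
{'green': ([323.0, 103.0], [51.1, -1.3]), 'red': ([258.0, 226.0], [-34.6, 46.3]), 'yellow': ([380.0, 226.0], [-34.5, -41.7]), 'blue': ([253.0, 120.0], [40.4, 46.2])}
disc bias [3.1 2.3] n 3 knob corrected [-1.6  3. ]
```

View pics/wrist4.png

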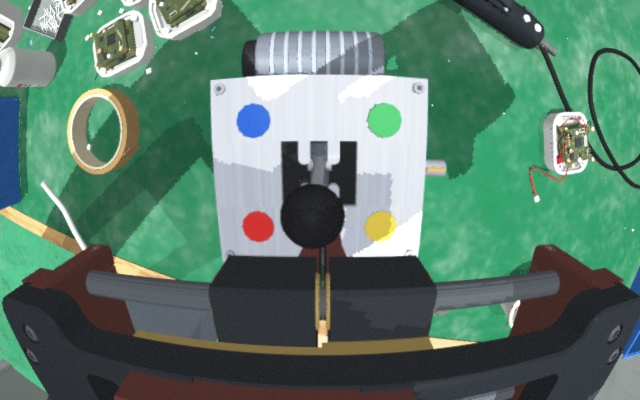

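The mask merged with the gate: the knob is really at (313,216). I'll switch to Hough circles.

```bash
python3 - <<'E'
s=open('h.py').read()
a=s.index("    cs,_=cv2.find"); b=s.index("    z=143.")
s=s[:a]+'''    gr=cv2.GaussianBlur(v,(5,5),0); H=cv2.HoughCircles(gr,cv2.HOUGH_GRADIENT,1,20,param1=100,param2=12,minRadius=27,maxRadius=38)
    H=[h for h in (H[0] if H is not None else []) if 180<h[0]<460 and h[1]<270 and v[int(h[1])-15:int(h[1])+15,int(h[0])-15:int(h[0])+15].mean()<60]
    if not H: print("no knob"); return
    u,w,r=map(float,H[0])
'''+s[b:]
open('h.py','w').write(s)
E
python3 - <<'E'
from h import *
knob()
E
```

```text
knob px 311.5 215.5 r 31.9 gear [-3.9  4.6] z 144.9 depth -0.031 side 0.037
{'green': ([347.0, 85.0], [63.2, -16.7]), 'red': ([258.0, 226.0], [-34.6, 46.4]), 'yellow': ([380.0, 226.0], [-34.5, -41.8]), 'blue': ([253.0, 120.0], [40.4, 46.3])}
disc bias [3.1 2.3] n 3 knob corrected [-7.   2.4]h.py:46: RuntimeWarning: Mean of empty slice.
  H=[h for h in (H[0] if H is not None else []) if 180<h[0]<460 and h[1]<270 and v[int(h[1])-15:int(h[1])+15,int(h[0])-15:int(h[0])+15].mean()<60]
  ret = ret.dtype.type(ret / rcount)
```

The knob sits at x of about -6.5; I'll push 6 mm more.

```bash
python3 -m pendant '[[[0,0.002,0],[0,0,0],0],[[0,0.004,0],[0,0,0],0],[[0,0.006,0],[0,0,0],0],[[0,0.006,0],[0,0,0],0]]'
python3 - 2>/dev/null <<'E'
from h import *
tool(); knob("pics/wrist5.png")
im=cv2.resize(ctrl.get_image("scene")[160:260,270:390,::-1],None,fx=6,fy=6,interpolation=cv2.INTER_CUBIC);cv2.imwrite("pics/scene5.png",im)
E
```

```text
time: 4.8
position: [471.2, -271.7, 118.6]
tcp_rot: [0.429, 0.562, -0.429, 0.562]
wrist_force: [-1.0, -0.2, 0.3]
gripper_width: 0.4
t 4.8 TCP gear xy [-24.9   0.1] z 118.6 F gear [-1.02  0.04  0.26] w 0.4
R world
 [[ 0.     0.965  0.263]
 [ 0.     0.263 -0.965]
 [-1.     0.    -0.   ]]
turn 1 [ 3.139 -0.     0.   ]
turn -1 [-0.003 -0.    -0.   ]
knob px 312.5 216.5 r 31.9 gear [1.6 4.1] z 144.9 depth 0.013 side 0.033
{'green': ([348.0, 83.0], [70.2, -17.7]), 'red': ([258.0, 233.0], [-33.8, 46.3]), 'yellow': ([379.0, 232.0], [-33.7, -41.6]), 'blue': ([253.0, 129.0], [40.5, 46.1])}
disc bias [3.7 2.3] n 3 knob corrected [-2.   1.8]
```

View pics/wrist5.png

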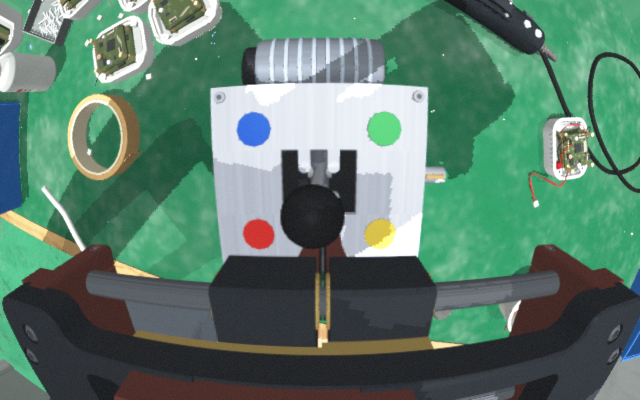

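View pics/scene5.png

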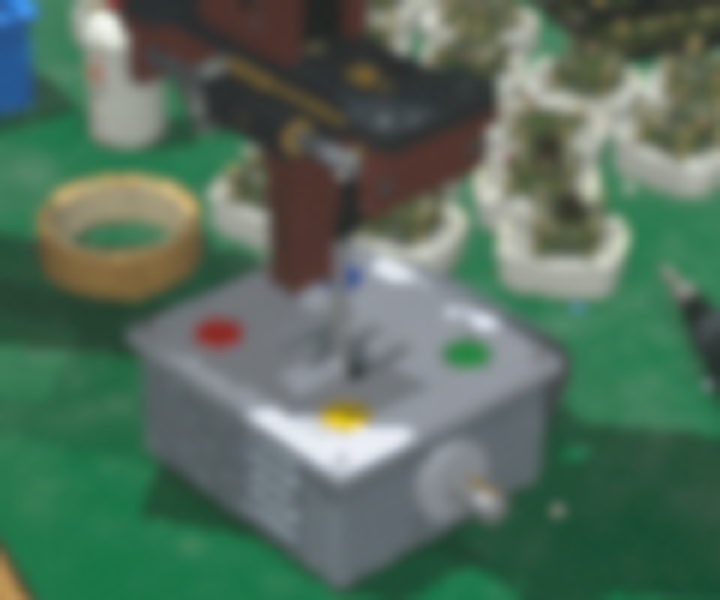

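The knob is within about 2 mm of the cross slot (corrected x is -2). I'll nudge 1.5 mm more, back off, then go round to the +y side, staying clear.

```bash
python3 -m pendant '[[[0,0.0015,0],[0,0,0],0],[[0,0.0015,0],[0,0,0],0],[[0,-0.01,0],[0,0,0],0],[[0,-0.025,0],[0,0,0],0],[[0,-0.03,-0.015],[0,0,0],0],[[0,-0.03,-0.03],[0,0,0],0],[[0,-0.03,-0.045],[0,0,0],0],[[0,-0.03,-0.048],[0,0,0],0],[[0,-0.03,-0.048],[0,0,0],0]]'
python3 - 2>/dev/null <<'E'
from h import *
tool(0,48,118); knob("pics/wrist6.png")
E
```

```text
time: 5.8
position: [429.4, -232.7, 118.8]
tcp_rot: [0.429, 0.562, -0.429, 0.562]
wrist_force: [-0.2, 0.1, -0.5]
gripper_width: 0.4
t 5.8 TCP gear xy [-54.8  48.8] z 118.8 F gear [-0.17  0.14 -0.5 ] w 0.4
R world
 [[ 0.     0.965  0.264]
 [-0.     0.264 -0.965]
 [-1.     0.     0.   ]]
shift tool [ 0.8 54.8  0.7]
turn 1 [ 3.14 -0.   -0.  ]
turn -1 [-0.002  0.    -0.   ]
knob px 419.5 149.5 r 32.5 gear [3.2 4. ] z 144.9 depth 0.026 side 0.032
{'green': ([244.0, 115.0], [19.9, 100.9]), 'red': ([325.0, 193.0], [-34.6, 46.4]), 'yellow': ([166.0, 101.0], [34.7, 161.3]), 'blue': ([325.0, 83.0], [40.2, 46.3])}
disc bias [2.8 2.3] n 2 knob corrected [0.5 1.7]
```

View pics/wrist6.png

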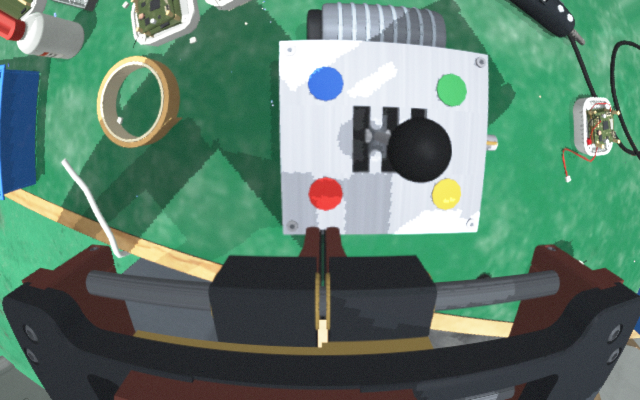

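The knob at (420,150) is on the cross slot; corrected position is (0.5, 1.7). Moving in beside it on the +y side.

```bash
python3 -m pendant '[[[0,0.014,0],[0,0,0],0],[[0,0.028,0],[0,0,0],0],[[0,0.042,0],[0,0,0],0],[[0,0.0565,0],[0,0,0],0],[[0,0.0565,0.004],[0,0,0],0],[[0,0.0565,0.008],[0,0,0],0],[[0,0.0565,0.012],[0,0,0],0],[[0,0.0565,0.014],[0,0,0],0],[[0,0.0565,0.014],[0,0,0],0]]'
python3 - 2>/dev/null <<'E'
from h import *
tool(); knob("pics/wrist7.png")
E
```

```text
time: 6.75
position: [487.2, -232.6, 118.7]
tcp_rot: [0.43, 0.562, -0.43, 0.562]
wrist_force: [-0.2, -0.3, 0.6]
gripper_width: 0.6
t 6.75 TCP gear xy [ 1.  33.6] z 118.7 F gear [-0.27 -0.2   0.58] w 0.6
R world
 [[-0.     0.965  0.262]
 [ 0.     0.262 -0.965]
 [-1.    -0.    -0.   ]]
turn 1 [3.138 0.    0.   ]
turn -1 [-0.004 -0.     0.   ]
knob px 380.5 262.5 r 29.5 gear [3.2 4.4] z 144.9 depth 0.026 side 0.035
{'green': ([329.0, 73.0], [102.7, 28.2]), 'yellow': ([158.0, 158.0], [49.0, 155.0]), 'blue': ([303.0, 166.0], [40.6, 46.3])}
disc bias [2.6 2.3] n 1 knob corrected [0.6 2.1]
```

View pics/wrist7.png

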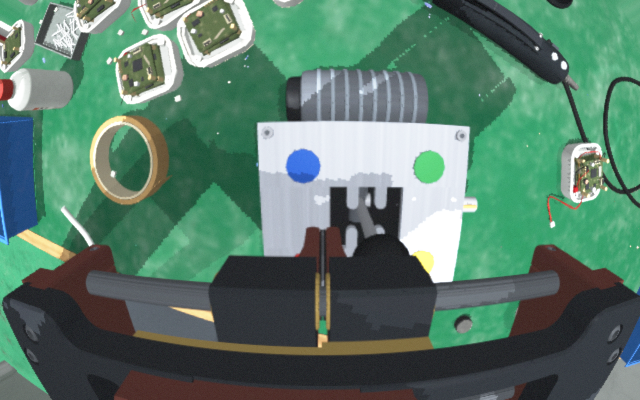

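Now pushing sideways in small steps, watching the force.

```bash
python3 -m pendant '[[[0,0,0.002],[0,0,0],0],[[0,0,0.004],[0,0,0],0],[[0,0,0.006],[0,0,0],0],[[0,0,0.008],[0,0,0],0],[[0,0,0.01],[0,0,0],0]]'; python3 -m pendant '[[[0,0,0.002],[0,0,0],0],[[0,0,0.004],[0,0,0],0],[[0,0,0.006],[0,0,0],0],[[0,0,0.008],[0,0,0],0],[[0,0,0.01],[0,0,0],0]]'
python3 - 2>/dev/null <<'E'
from h import *
tool(); knob("pics/wrist8.png")
E
```

```text
time: 7.3
position: [490.1, -241.6, 118.7]
tcp_rot: [0.429, 0.562, -0.429, 0.562]
wrist_force: [-1.1, 2.5, 1.1]
gripper_width: 0.5
time: 7.8
position: [492.9, -251.5, 118.7]
tcp_rot: [0.429, 0.562, -0.429, 0.562]
wrist_force: [0.1, 1.1, 1.6]
gripper_width: -0.0
t 7.8 TCP gear xy [ 1.4 13.8] z 118.7 F gear [0.4  1.07 1.59] w -0.0
R world
 [[ 0.     0.965  0.263]
 [ 0.     0.263 -0.965]
 [-1.     0.    -0.   ]]
turn 1 [ 3.139 -0.     0.   ]
turn -1 [-0.003 -0.    -0.   ]
knob px 365.5 267.5 r 36.3 gear [ 1. -8.] z 144.7 depth 0.008 side -0.064
{'green': ([317.0, 101.0], [84.7, 17.0]), 'yellow': ([150.0, 161.0], [47.3, 142.3]), 'blue': ([274.0, 167.0], [40.6, 46.2])}
disc bias [2.6 2.2] n 1 knob corrected [ -1.5 -10.2]
```

View pics/wrist8.png

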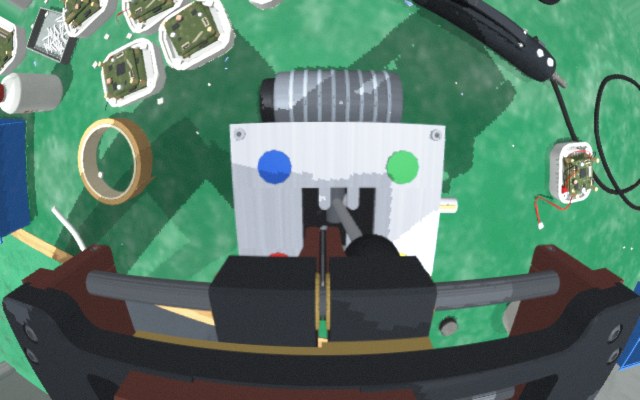

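The lever is following: the stem now leans right toward (370,255). I'll continue.

```bash
python3 -m pendant '[[[0,0,0.002],[0,0,0],0],[[0,0,0.004],[0,0,0],0],[[0,0,0.006],[0,0,0],0],[[0,0,0.008],[0,0,0],0],[[0,0,0.01],[0,0,0],0],[[0,0,0.012],[0,0,0],0],[[0,0,0.012],[0,0,0],0]]'; python3 -m pendant '[[[0,0,0.002],[0,0,0],0],[[0,0,0.004],[0,0,0],0],[[0,0,0.006],[0,0,0],0],[[0,0,0.008],[0,0,0],0],[[0,0,0.01],[0,0,0],0],[[0,0,0.01],[0,0,0],0]]'
python3 - 2>/dev/null <<'E'
from h import *
tool(); knob("pics/wrist9.png")
im=cv2.resize(ctrl.get_image("scene")[160:260,270:390,::-1],None,fx=6,fy=6,interpolation=cv2.INTER_CUBIC);cv2.imwrite("pics/scene9.png",im)
E
```

```text
time: 8.55
position: [495.9, -263.1, 118.5]
tcp_rot: [0.429, 0.562, -0.429, 0.562]
wrist_force: [-0.3, 1.3, -0.5]
gripper_width: 0.5
time: 9.15
position: [498.7, -272.9, 118.6]
tcp_rot: [0.429, 0.562, -0.429, 0.562]
wrist_force: [-1.0, 1.1, 0.3]
gripper_width: 0.1
t 9.15 TCP gear xy [ 1.3 -8.4] z 118.6 F gear [-0.65  1.33  0.29] w 0.1
R world
 [[ 0.     0.965  0.263]
 [-0.     0.263 -0.965]
 [-1.     0.     0.   ]]
turn 1 [ 3.138 -0.    -0.   ]
turn -1 [-0.003  0.    -0.   ]
knob px 368.5 258.5 r 28.0 gear [  3.9 -32.1] z 140.8 depth 0.032 side -0.259
{'green': ([328.0, 102.0], [83.9, -12.6]), 'yellow': ([186.0, 34.0], [139.4, 87.5]), 'blue': ([243.0, 167.0], [40.6, 46.2])}
disc bias [2.6 2.2] n 1 knob corrected [  1.4 -34.3]
```

View pics/wrist9.png

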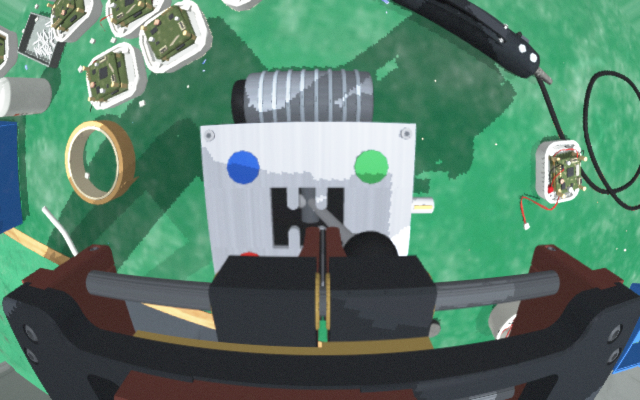

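View pics/scene9.png

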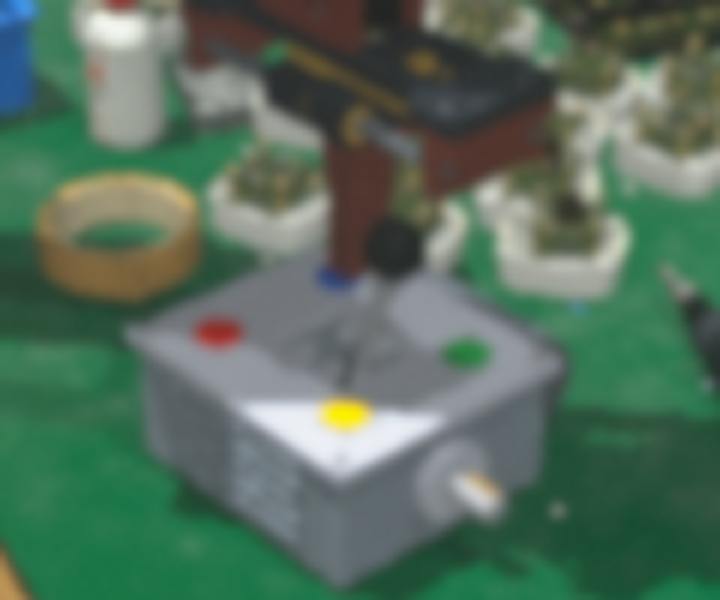

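The knob is at y of about -35 and still in the cross slot. The last few mm go more slowly.

```bash
python3 -m pendant '[[[0,0,0.0015],[0,0,0],0],[[0,0,0.003],[0,0,0],0],[[0,0,0.0045],[0,0,0],0],[[0,0,0.006],[0,0,0],0],[[0,0,0.006],[0,0,0],0]]'; python3 -m pendant '[[[0,0,0.001],[0,0,0],0],[[0,0,0.002],[0,0,0],0],[[0,0,0.002],[0,0,0],0]]'
python3 -m pendant '[[[0,0,0.001],[0,0,0],0],[[0,0,0.001],[0,0,0],0]]'
python3 - 2>/dev/null <<'E'
from h import *
tool(); knob()
E
```

```text
time: 9.75
position: [500.3, -278.6, 118.6]
tcp_rot: [0.429, 0.562, -0.429, 0.562]
wrist_force: [-0.3, 1.4, -1.2]
gripper_width: 0.3
time: 10.05
position: [500.8, -280.4, 118.7]
tcp_rot: [0.429, 0.562, -0.429, 0.562]
wrist_force: [-1.0, 2.0, 0.0]
gripper_width: 0.9
time: 10.25
position: [501.0, -281.3, 118.7]
tcp_rot: [0.429, 0.562, -0.429, 0.562]
wrist_force: [-0.1, 2.2, -0.5]
gripper_width: 0.4
t 10.25 TCP gear xy [  1.3 -17.1] z 118.7 F gear [ 0.5   2.18 -0.51] w 0.4
R world
 [[ 0.     0.965  0.263]
 [ 0.     0.263 -0.965]
 [-1.     0.    -0.   ]]
turn 1 [ 3.139 -0.     0.   ]
turn -1 [-0.003 -0.    -0.   ]
knob px 368.5 258.5 r 29.1 gear [  2.6 -41.3] z 138.0 depth 0.021 side -0.337
{'green': ([331.0, 103.0], [83.2, -23.6]), 'red': ([307.0, 230.0], [-5.3, -6.5]), 'yellow': ([406.0, 207.0], [11.8, -77.3]), 'blue': ([231.0, 167.0], [40.6, 46.2])}
disc bias [2.6 2.2] n 1 knob corrected [  0.  -43.4]
```

Not at the side stop yet. Continuing in 1 mm steps.

```bash
python3 -m pendant '[[[0,0,0.001],[0,0,0],0],[[0,0,0.001],[0,0,0],0]]'; python3 -m pendant '[[[0,0,0.001],[0,0,0],0],[[0,0,0.001],[0,0,0],0]]';  python3 - 2>/dev/null <<'E'
from h import *
tool(); knob("pics/wrist10.png")
E
```

```text
time: 10.5
position: [501.3, -282.3, 118.7]
tcp_rot: [0.429, 0.562, -0.429, 0.562]
wrist_force: [-0.3, 2.2, -1.8]
gripper_width: 0.5
time: 10.7
position: [501.5, -283.3, 118.6]
tcp_rot: [0.429, 0.562, -0.429, 0.562]
wrist_force: [-0.1, 1.8, -1.2]
gripper_width: 0.4
t 10.7 TCP gear xy [  1.3 -19.1] z 118.6 F gear [ 0.4   1.8  -1.23] w 0.4
R world
 [[ 0.     0.965  0.263]
 [ 0.     0.263 -0.965]
 [-1.     0.    -0.   ]]
turn 1 [ 3.139 -0.     0.   ]
turn -1 [-0.003 -0.    -0.   ]
knob px 368.5 258.5 r 30.2 gear [  2.2 -43.4] z 137.2 depth 0.018 side -0.355
{'green': ([333.0, 103.0], [83.3, -26.7]), 'red': ([308.0, 228.0], [-3.8, -9.3]), 'yellow': ([403.0, 207.0], [11.6, -76.9]), 'blue': ([228.0, 167.0], [40.6, 46.2])}
disc bias [2.6 2.2] n 1 knob corrected [ -0.4 -45.6]
```

View pics/wrist10.png

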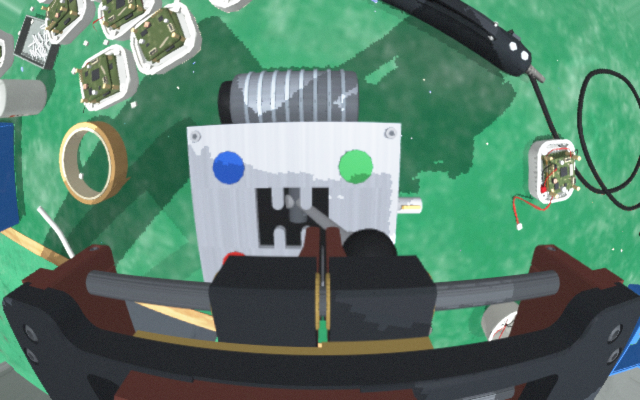

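Side is about -0.37, nearly the full leg position. One last millimetre, then back off and go round behind the knob on the -x side.

```bash
python3 -m pendant '[[[0,0,0.001],[0,0,0],0],[[0,0,0.001],[0,0,0],0],[[0,0,-0.006],[0,0,0],0],[[0,0,-0.012],[0,0,0],0],[[0,-0.015,-0.012],[0,0,0],0],[[0,-0.03,-0.012],[0,0,0],0],[[0,-0.046,-0.012],[0,0,0],0],[[0,-0.05,-0.012],[0,0,0],0],[[0,-0.05,-0.012],[0,0,0],0]]'
python3 -m pendant '[[[0,0,0.012],[0,0,0],0],[[0,0,0.024],[0,0,0],0],[[0,0,0.037],[0,0,0],0],[[0,0,0.037],[0,0,0],0],[[0,0,0.037],[0,0,0],0]]'
python3 - 2>/dev/null <<'E'
from h import *
tool(); knob("pics/wrist11.png")
E
```

```text
time: 11.65
position: [449.0, -285.2, 118.8]
tcp_rot: [0.43, 0.561, -0.43, 0.561]
wrist_force: [-0.2, 0.2, -0.6]
gripper_width: 0.6
time: 12.15
position: [460.0, -320.9, 118.4]
tcp_rot: [0.43, 0.562, -0.429, 0.562]
wrist_force: [-0.4, -0.1, 0.1]
gripper_width: 0.5
t 12.15 TCP gear xy [-48.7 -44.3] z 118.4 F gear [-0.42  0.02  0.13] w 0.5
R world
 [[-0.     0.965  0.262]
 [ 0.     0.262 -0.965]
 [-1.    -0.    -0.   ]]
turn 1 [3.138e+00 0.000e+00 1.000e-03]
turn -1 [-0.004 -0.     0.   ]
knob px 320.5 159.5 r 31.3 gear [  3.3 -44.1] z 136.9 depth 0.026 side -0.36
{'green': ([389.0, 109.0], [30.0, -89.6]), 'red': ([198.0, 202.0], [-34.7, 46.2]), 'yellow': ([318.0, 203.0], [-35.4, -42.0]), 'blue': ([192.0, 99.0], [40.4, 46.1])}
disc bias [2.8 2.1] n 3 knob corrected [  0.5 -46.2]
```

View pics/wrist11.png

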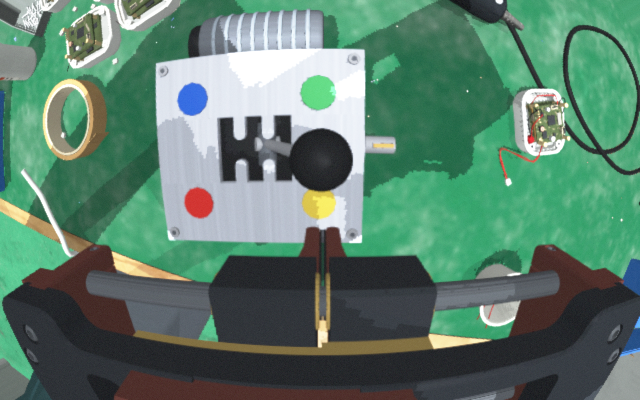

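The knob is at corrected (0.5, -46.2), exactly the right leg in the cross slot, with the fingers squarely behind it. Pushing toward the motor.

```bash
python3 -m pendant '[[[0,0.005,0],[0,0,0],0],[[0,0.01,0],[0,0,0],0],[[0,0.015,0],[0,0,0],0],[[0,0.02,0],[0,0,0],0],[[0,0.023,0],[0,0,0],0],[[0,0.025,0],[0,0,0],0],[[0,0.027,0],[0,0,0],0],[[0,0.029,0],[0,0,0],0],[[0,0.031,0],[0,0,0],0],[[0,0.033,0],[0,0,0],0]]'
python3 -m pendant '[[[0,0.002,0],[0,0,0],0],[[0,0.004,0],[0,0,0],0],[[0,0.006,0],[0,0,0],0],[[0,0.008,0],[0,0,0],0],[[0,0.01,0],[0,0,0],0],[[0,0.01,0],[0,0,0],0]]'
python3 - 2>/dev/null <<'E'
from h import *
tool(); knob("pics/wrist12.png")
E
```

```text
time: 13.2
position: [491.7, -311.8, 118.7]
tcp_rot: [0.429, 0.562, -0.429, 0.562]
wrist_force: [-0.6, -0.2, 1.1]
gripper_width: 0.3
time: 13.8
position: [501.6, -309.0, 118.6]
tcp_rot: [0.429, 0.562, -0.429, 0.562]
wrist_force: [-1.5, -0.3, 0.9]
gripper_width: 0.4
t 13.8 TCP gear xy [ -5.5 -43.9] z 118.6 F gear [-1.49  0.08  0.89] w 0.4
R world
 [[ 0.     0.965  0.263]
 [ 0.     0.263 -0.965]
 [-1.     0.    -0.   ]]
turn 1 [ 3.139 -0.     0.   ]
turn -1 [-0.003 -0.    -0.   ]
knob px 321.5 210.5 r 29.6 gear [ 21. -44.] z 135.1 depth 0.169 side -0.365
{'green': ([349.0, 103.0], [76.1, -62.0]), 'red': ([203.0, 244.0], [-24.2, 47.0]), 'yellow': ([381.0, 199.0], [10.6, -85.7]), 'blue': ([195.0, 159.0], [40.5, 46.1])}
disc bias [2.5 2.1] n 1 knob corrected [ 18.4 -46.1]
```

View pics/wrist12.png

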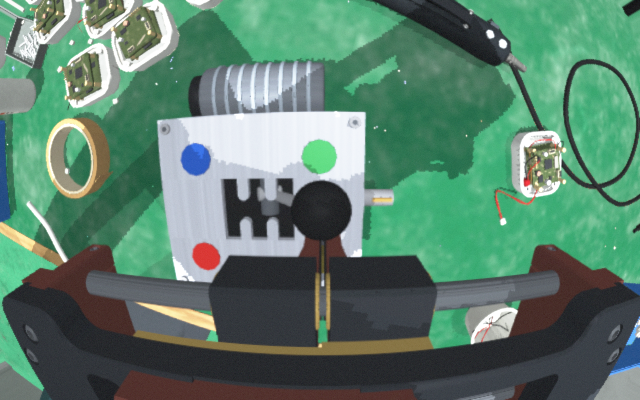

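The knob is at x of about 18.5 and moving along the right leg toward green at (319,156). About 19 mm remain.

```bash
python3 -m pendant '[[[0,0.002,0],[0,0,0],0],[[0,0.004,0],[0,0,0],0],[[0,0.006,0],[0,0,0],0],[[0,0.008,0],[0,0,0],0],[[0,0.01,0],[0,0,0],0],[[0,0.012,0],[0,0,0],0],[[0,0.014,0],[0,0,0],0],[[0,0.014,0],[0,0,0],0]]'
python3 -m pendant '[[[0,0.001,0],[0,0,0],0],[[0,0.002,0],[0,0,0],0],[[0,0.002,0],[0,0,0],0]]'
python3 - 2>/dev/null <<'E'
from h import *
tool(); knob()
E
```

```text
time: 14.65
position: [515.0, -305.3, 118.6]
tcp_rot: [0.429, 0.562, -0.429, 0.562]
wrist_force: [-2.2, -0.7, -0.5]
gripper_width: 0.4
time: 14.95
position: [516.8, -304.9, 118.7]
tcp_rot: [0.429, 0.562, -0.429, 0.562]
wrist_force: [-1.6, 0.2, -1.4]
gripper_width: 0.5
t 14.95 TCP gear xy [ 10.3 -44. ] z 118.7 F gear [-1.45  0.63 -1.35] w 0.5
R world
 [[ 0.     0.965  0.263]
 [ 0.     0.263 -0.965]
 [-1.     0.    -0.   ]]
turn 1 [ 3.139 -0.     0.   ]
turn -1 [-0.003 -0.    -0.   ]
knob px 317.5 207.5 r 29.7 gear [ 37.3 -42.1] z 131.7 depth 0.303 side -0.36
{'green': ([340.0, 107.0], [89.5, -56.4]), 'red': ([310.0, 242.0], [-5.5, -35.1]), 'yellow': ([378.0, 218.0], [12.5, -84.3]), 'blue': ([197.0, 181.0], [40.6, 46.1])}
disc bias [2.6 2.1] n 1 knob corrected [ 34.7 -44.2]
```

Now 1 mm steps, waiting for the stop force to show.

```bash
for i in 1 2; do python3 -m pendant '[[[0,0.001,0],[0,0,0],0],[[0,0.001,0],[0,0,0],0]]'; done; python3 - 2>/dev/null <<'E'
from h import *
tool()
E
python3 -m pendant '[[[0,0.001,0],[0,0,0],0],[[0,0.001,0],[0,0,0],0]]'
```

```text
time: 15.2
position: [517.8, -304.7, 118.7]
tcp_rot: [0.429, 0.562, -0.429, 0.562]
wrist_force: [-2.3, 0.1, -1.1]
gripper_width: 0.5
time: 15.4
position: [518.8, -304.4, 118.7]
tcp_rot: [0.429, 0.562, -0.429, 0.562]
wrist_force: [-2.3, -0.2, -1.4]
gripper_width: 0.7
t 15.4 TCP gear xy [ 12.3 -44.1] z 118.7 F gear [-2.25  0.42 -1.4 ] w 0.7
R world
 [[ 0.     0.965  0.263]
 [ 0.     0.263 -0.965]
 [-1.     0.    -0.   ]]
turn 1 [ 3.139 -0.     0.   ]
turn -1 [-0.003 -0.    -0.   ]
time: 15.6
position: [519.8, -304.2, 118.7]
tcp_rot: [0.429, 0.562, -0.429, 0.562]
wrist_force: [-0.7, -0.3, -1.1]
gripper_width: 0.5
```

```bash
python3 -m pendant '[[[0,0.0005,0],[0,0,0],0],[[0,0.001,0],[0,0,0],0]]'; python3 -m pendant '[[[0,0.0005,0],[0,0,0],0],[[0,0.0005,0],[0,0,0],0]]'; python3 - 2>/dev/null <<'E'
from h import *
tool(); knob()
E
```

```text
time: 15.8
position: [520.6, -303.9, 118.6]
tcp_rot: [0.429, 0.562, -0.429, 0.562]
wrist_force: [-1.7, -0.3, -1.6]
gripper_width: 0.3
time: 16.0
position: [521.0, -303.7, 118.6]
tcp_rot: [0.429, 0.562, -0.429, 0.562]
wrist_force: [-2.3, -0.0, -1.7]
gripper_width: 0.4
t 16.0 TCP gear xy [ 14.6 -44. ] z 118.6 F gear [-2.27  0.59 -1.72] w 0.4
R world
 [[-0.     0.965  0.263]
 [ 0.     0.263 -0.965]
 [-1.    -0.    -0.   ]]
turn 1 [3.139e+00 1.000e-03 0.000e+00]
turn -1 [-0.003 -0.     0.   ]
knob px 318.5 209.5 r 30.8 gear [ 40.2 -42.5] z 130.5 depth 0.327 side -0.367
{'green': ([338.0, 108.0], [92.7, -55.2]), 'red': ([330.0, 240.0], [-0.2, -50.0]), 'yellow': ([376.0, 223.0], [13.1, -82.4]), 'blue': ([197.0, 186.0], [40.7, 46.2])}
disc bias [2.7 2.2] n 1 knob corrected [ 37.5 -44.7]
```

```bash
for i in 1 2 3; do python3 -m pendant '[[[0,0.0005,0],[0,0,0],0],[[0,0.0005,0],[0,0,0],0]]' | grep -E "position|wrist"; done
```

```text
position: [521.3, -303.6, 118.5]
wrist_force: [-3.3, -0.2, -0.9]
position: [521.7, -303.4, 118.5]
wrist_force: [-4.4, -0.3, -1.7]
position: [522.1, -303.3, 118.4]
wrist_force: [-4.4, -0.8, -2.4]
```

```bash
for i in 1 2 3; do python3 -m pendant '[[[0,0.0005,0],[0,0,0],0],[[0,0.0005,0],[0,0,0],0]]' | grep -E "position|wrist"; done;  python3 - 2>/dev/null <<'E'
from h import *
tool(); knob("pics/wrist13.png")
E
```

```text
position: [522.4, -303.1, 118.4]
wrist_force: [-4.9, -1.6, -2.3]
position: [522.6, -303.0, 118.4]
wrist_force: [-5.7, -1.4, -2.1]
position: [522.8, -302.9, 118.3]
wrist_force: [-6.6, -2.2, -1.7]
t 17.25 TCP gear xy [ 16.6 -43.7] z 118.3 F gear [-6.92 -0.41 -1.72] w 0.3
R world
 [[-0.002  0.965  0.263]
 [ 0.     0.263 -0.965]
 [-1.    -0.002 -0.001]]
turn 1 [3.139e+00 3.000e-03 1.000e-03]
turn -1 [-0.003 -0.001  0.002]
knob px 317.5 209.5 r 28.5 gear [ 42.2 -41.7] z 130.0 depth 0.344 side -0.362
{'green': ([337.0, 109.0], [94.3, -54.1]), 'red': ([334.0, 240.0], [2.0, -52.6]), 'yellow': ([375.0, 225.0], [13.7, -81.5]), 'blue': ([198.0, 189.0], [40.6, 46.1])}
disc bias [2.6 2.1] n 1 knob corrected [ 39.6 -43.8]
```

The force has risen to about 7 N and the TCP is lagging its command, so the lever is on its end stop. Backing straight off, then up and away to check.

```bash
python3 -m pendant '[[[0,-0.003,0],[0,0,0],0],[[0,-0.01,0],[0,0,0],0],[[0,-0.025,0],[0,0,0],0],[[0,-0.045,0],[0,0,0],0],[[0,-0.065,0],[0,0,0],0],[[0,-0.065,0],[0,0,0],0],[[0,-0.065,0],[0,0,0],0]]'; python3 - 2>/dev/null <<'E'
from h import *
tool(); knob("pics/wrist14.png")
E
```

```text
time: 18.0
position: [461.0, -320.6, 119.1]
tcp_rot: [0.43, 0.561, -0.43, 0.562]
wrist_force: [-0.1, -0.6, -0.8]
gripper_width: 0.4
t 18.0 TCP gear xy [-47.6 -44.3] z 119.1 F gear [-0.26 -0.52 -0.76] w 0.4
R world
 [[ 0.001  0.965  0.261]
 [-0.     0.261 -0.965]
 [-1.     0.001  0.001]]
turn 1 [ 3.137e+00 -2.000e-03 -1.000e-03]
turn -1 [-0.005  0.001 -0.001]
knob px 315.5 82.5 r 30.1 gear [ 41.2 -41.8] z 130.3 depth 0.336 side -0.362
{'green': ([378.0, 112.0], [28.6, -82.6]), 'red': ([199.0, 204.0], [-34.7, 46.2]), 'yellow': ([318.0, 203.0], [-34.6, -42.0]), 'blue': ([192.0, 100.0], [40.5, 46.0])}
disc bias [3.1 2.1] n 3 knob corrected [ 38.2 -43.9]
```

View pics/wrist14.png

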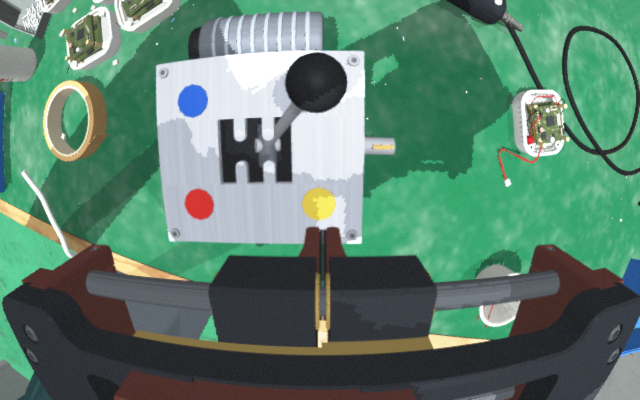

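The knob at (316,82) covers the green disc, and the corrected position (38.2, -43.9) matches home (38, -44). I'll lift away and verify from the fixed cameras.

```bash
python3 -m pendant '[[[-0.035,0,0],[0,0,0],0],[[-0.07,0,0],[0,0,0],0],[[-0.103,0,0],[0,0,0],0],[[-0.103,-0.03,0.02],[0,0,0],0],[[-0.103,-0.07,0.05],[0,0,0],0],[[-0.103,-0.11,0.08],[0,0,0],0],[[-0.103,-0.15,0.11],[0,0,0],0],[[-0.103,-0.19,0.14],[0,0,0],0],[[-0.103,-0.23,0.17],[0,0,0],0],[[-0.103,-0.23,0.17],[0,0,0],0]]'
python3 - <<'E'
from h import *
tool()
t=ctrl.get_image("top"); s=ctrl.get_image("scene"); cv2.imwrite("pics/topF.png",t[:,:,::-1]); cv2.imwrite("pics/sceneF.png",s[:,:,::-1])
cv2.imwrite("pics/topFz.png",cv2.resize(t[160:250,290:400,::-1],None,fx=6,fy=6,interpolation=cv2.INTER_CUBIC))
cv2.imwrite("pics/sceneFz.png",cv2.resize(s[180:270,270:390,::-1],None,fx=6,fy=6,interpolation=cv2.INTER_CUBIC))
E
```

```text
time: 19.05
position: [280.9, -550.1, 221.7]
tcp_rot: [0.429, 0.56, -0.432, 0.562]
wrist_force: [0.7, -0.4, -0.0]
gripper_width: 0.5
t 19.05 TCP gear xy [-282.2 -217.7] z 221.7 F gear [ 0.58 -0.6  -0.01] w 0.5
R world
 [[-0.001  0.966  0.258]
 [-0.004  0.258 -0.966]
 [-1.    -0.002  0.004]]
turn 1 [ 3.134e+00  2.000e-03 -6.000e-03]
turn -1 [-0.008  0.004  0.002]
```

View pics/topFz.png

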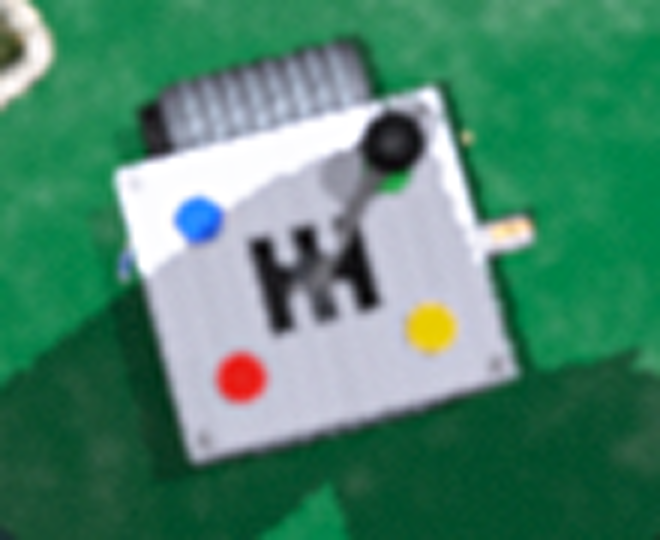

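View pics/sceneFz.png

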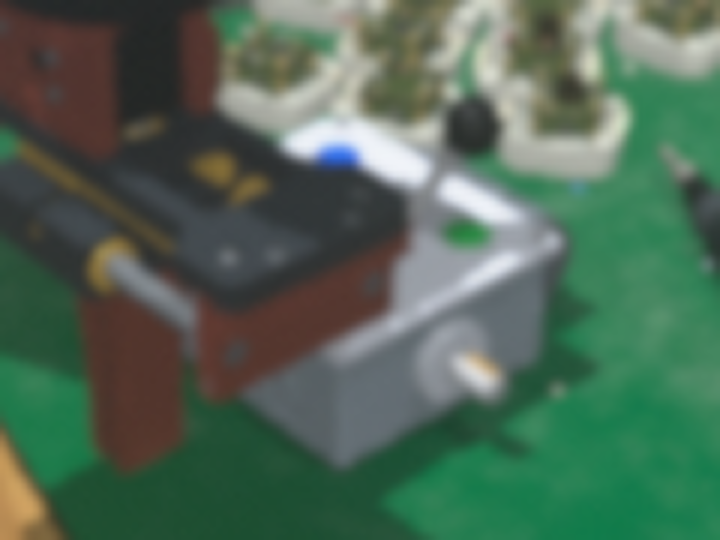

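View pics/topF.png

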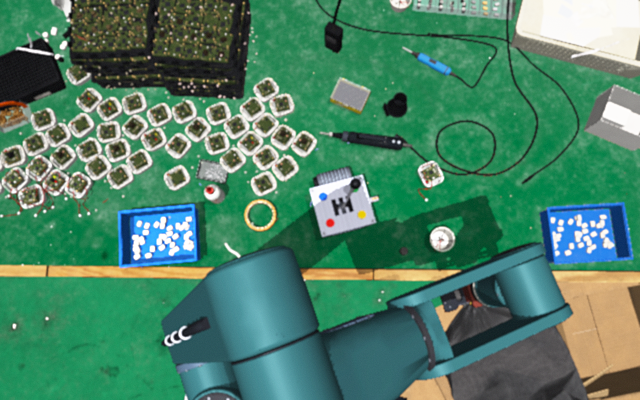

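```bash
python3 - <<'E'
from h import *
u=(290+(392+.5)/6-.5,160+(144+.5)/6-.5); v=(270+(471+.5)/6-.5,180+(125+.5)/6-.5)
p,e=tri("top",u,"scene",v); print(p.round(1),round(e,1),w2g(p).round(1), "on z131:",w2g(onplane("top",u,131)).round(1),w2g(onplane("scene",v,131)).round(1))
a=cv2.imread("pics/top0.png");b=cv2.imread("pics/topF.png")
for n,(x0,y0,x1,y1) in dict(tape=(242,196,280,232),bottle=(203,183,224,204),cup=(428,226,456,252),lens=(398,246,410,256)).items():
    A=a[y0:y1,x0:x1].astype(np.float32).mean(2);B=b[y0:y1,x0:x1].astype(np.float32).mean(2); print(n,np.round(cv2.phaseCorrelate(A,B),2))
E
```

```text
[ 542.6 -296.9  133.8] 0.6 [ 37.3 -43.2] on z131: [ 38.  -43.7] [ 40.2 -39.9]Traceback (most recent call last):
  File "<stdin>", line 6, in <module>
    return _wrapfunc(a, 'round', decimals=decimals, out=out)
    return _wrapit(obj, method, *args, **kwds)
    conv = _array_converter(obj)
ValueError: setting an array element with a sequence. The requested array has an inhomogeneous shape after 1 dimensions. The detected shape was (2,) + inhomogeneous part.
```

The top view puts the knob at gear (38.0, -43.7). The tape roll, bottle, cup and lens cap sit at the same pixels as before, and the arm is well clear. Handing in.

```bash
python3 -c "
from cell import ctrl
print(ctrl.job_done(), ctrl.get_state()['time'])"
```

```text
the job is handed in; nothing more can be done
the job is handed in; nothing more can be done
```

The lever is fully home in the green corner slot (motor side, right leg), and I handed the job in at about 19 s with the arm clear of everything.

I pushed with the fingers closed, always on the side of the knob. It went along the middle leg to the cross slot, sideways into the right leg, then toward the motor until it met the end stop. The push took about 1–3 N while moving, and I stopped when the force against the stop reached about 7 N.

**Knob position, with home at (38, -44) mm:**

| Measurement | Knob x, y (mm) |
|---|---|
| Wrist camera, corrected against the discs | (38.2, -43.9) |
| Top camera, at the home height | (38.0, -43.7) |
| Top and scene cameras triangulated | (37.3, -43.2) |

- **Readings that disagreed:** the scene camera alone gave (40.2, -39.9), from a blurry low-angle view. The triangulated height was 133.8 mm against 131 mm expected. Before correction, the wrist camera read about 2–3 mm high in x and y. I put all of these down to calibration and pixel error.
- **Bystanders:** the tape roll, bottle, cup and lens cap look unmoved in the top view before and after. My numeric check of that failed with a script error and I did not rerun it, so this is by eye only. I did not check the camera back or the tray individually.

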